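# Sort the mixed-up parts back to their sample trays

### The arm

A 7-joint arm with a two-finger parallel gripper is mounted at the origin on the work surface. World frame = base frame: x ahead of the robot, y to its left, z up, the work surface at z = 0. Lengths are in mm, angles in rad, forces in N, time in s.
With the tool pointing down it reaches from about 400 to 900 mm from the base axis. Payload 5.6 kg.
Tool frame: the origin (TCP) lies midway between the tips of the shut fingers; the grasp point (between the pads) lies 19 mm behind it; z points along the fingers, y is the line along which they close (so a half turn about z gives the same grasp; the last joint's range is limited). The gripper opens to 92 mm and grips with 3 to 60 N. Pads are 20 mm wide; open, the fingers measure 128 mm over their backs; the gripper's body (75 mm by 189 mm) begins 69 mm behind the grasp point.
Start: joints at [-1.145, 0.468, -0.012, 1.603, 0.006, 1.071, -0.056], TCP at [293.72, 579.86, 214.592] pointing down, gripper open.
Joint ranges: [-2.53, 2.53], [-0.31, 2.02], [-1.57, 1.55], [0.28, 2.44], [-1.29, 4.43], [0.15, 1.84], [-2.92, 2.92]. Speed limits (rad/s): [2.57, 2.57, 3.14, 3.14, 3.14, 3.14, 3.14].

### API

Orientations are given as a rotation vector (axis times angle).
In Python, from cell import robot, grip, kin, viewer gives the robot as it stands. Calls block until the motion is done:
- robot.movep(position, orientation): joint-space move of the TCP to a pose.
- robot.servo_line(position, feed=150, rotation=None): straight line of the TCP; rotation=None keeps the orientation; feed is the mean speed in mm/s.
- robot.goto_joints(angles): joint-space move.
- grip(opening, newtons=None): opening from 0.0 (shut) to 1.0 (fully open); newtons is the grip in N (None keeps the last); returns when the fingers have stopped.
- robot.hold(seconds).
- kin.ik(position, orientation): joint angles nearest the present ones, or None.
- robot.observe(): the state.
- viewer.read_camera(name): name is "side" or "top" or "wrist"; returns the picture (384x512x3 uint8, red, green, blue); there is no depth.
- viewer.camera_info(name): a dict with "camera_matrix" (3x3 intrinsics, pixels), "k1" (the pictures are not rectified: a ray, as slopes to the right and down, at radius r is drawn at 1 + k1 r^2 times it, then the intrinsics apply), "R" (3x3) and "t" (3): a world point X has camera coordinates R X + t. Camera axes: x right, y down, z forward; pixel columns grow to the right and rows downward; lengths in mm; the calibration is good to about 2 mm. A picture is of the moment at which its call begins: read the wrist's pose just before it. camera_info takes no time and is no camera call; for the wrist camera it gives the pose at the moment of the call.
A pose or a line that the arm cannot do raises robot.IKError and nothing moves.
- robot.job_done(): hands the job in; it is judged then, once.
Trained networks look in the newest picture that a camera, given by its name, has taken for a name from the list of things; names that differ only in an ending like _2 or _b are one class to them, and where a whole thing is asked for, a point or a joint stands for the part that bears it (a point fixed in the world has none). Each returns a list of dicts, best first, with "confidence" (0 to 1); they miss things now and then, are a little off and sometimes report something else, mostly with a low value. They report only what shows in the picture. A call takes as long as a camera call. They do not tell look-alikes from the thing itself.
- viewer.silhouettes(name, camera): "mask" (384x512 bool, what is visible of it).
- viewer.pinpoint(name, camera): "at" ([x, y, z] in mm, in the coordinates of the camera as it stood for that picture, good to about 4 mm: a listed point, or the origin of a listed thing).
The state is a dict: "t": time; "joints": joint angles; "joint_velocities": joint speeds; "joint_torque": joint torques, N m; "tcp_pos": TCP position; "tcp_rot": TCP orientation; "contact_force": force on the tool from outside, world axes, zero at the start; "wrist_torque": the same for the moment, N m; "grip_width": opening from 0.0 (shut) to 1.0 (fully open); "grip_force": force on a finger pad.
Only numpy, scipy, OpenCV 4.12 (cv2) and the standard library are available. Lean on these libraries where they do the work, as an engineer would, in place of code of your own. Each camera call takes 0.05 s, during which the arm holds its last target. There are 200 camera calls.

### The job

The three loose steel parts are in each other's trays: move each into the middle of the pocket of the tray whose fixed sample has the same shape, standing flat and upright as it does now, and let go. Park a part on the empty black rubber mat when you need a free spot, but never put one on the bare bench or tip one over, and set each down gently rather than dropping it. Leave the mouse, the cardboard box and the screwdriver where they are.

Things in the scene. Friction and masses are not known exactly. Their poses are not given: they have to be found in the camera images.
- nut: Loose steel union nut: hexagon 50 mm across flats, 58 mm across corners, 38 mm high, with a round collar 47 mm wide up to 42 mm and an open bore. Origin: centre of its underside, z up; its +x axis is square to one flat (flats face every 60 degrees). About 0.3 to 0.55 kg. Starts upright in a wrong tray.
- bushing: Loose steel flanged bushing: round flange 62 mm in diameter and 8 mm thick at the bottom, round hub 40 mm in diameter above it, 50 mm high in all, open bore. Origin: centre of its underside, z up. About 0.3 to 0.5 kg. Starts upright in a wrong tray.
- tblock: Loose steel clamping block, an upside-down T from the side: foot 66 (x) x 36 (y) x 18 mm, and on its middle an upright 30 (x) x 36 (y) mm, 45 mm high in all. Origin: centre of its underside, z up. To be gripped across the 36 mm (its y). About 0.4 to 0.75 kg. Starts upright in a wrong tray.
- tray_nut: Blue plastic tray fixed to the bench (174 x 92 mm), its fixed sample being the union nut. Origin: on the bench under the centre of its 84 x 84 mm pocket, floor 8 mm above the bench, frame 4 mm thick with its top at 16 mm. The sample, shaped and sized like the loose part, stands 87 mm from the pocket's centre on the tray's -x side (robot's side), top at 50 mm. Starts holding a wrong part.
- tray_bushing: Blue plastic tray fixed to the bench (174 x 92 mm), its fixed sample being the flanged bushing. Origin: on the bench under the centre of its 84 x 84 mm pocket, floor 8 mm above the bench, frame 4 mm thick with its top at 16 mm. The sample, shaped and sized like the loose part, stands 87 mm from the pocket's centre on the tray's -x side (robot's side), top at 58 mm. Starts holding a wrong part.
- tray_tblock: Blue plastic tray fixed to the bench (174 x 92 mm), its fixed sample being the T-shaped block. Origin: on the bench under the centre of its 84 x 84 mm pocket, floor 8 mm above the bench, frame 4 mm thick with its top at 16 mm. The sample, shaped and sized like the loose part, stands 87 mm from the pocket's centre on the tray's -x side (robot's side), top at 53 mm. Starts holding a wrong part.
- mat: Black rubber mat, 110 x 110 x 8 mm, fixed to the bench, empty at the start: the free spot where a part may be set down meanwhile. Origin: on the bench under its centre; its top is 8 mm above the bench.
- mouse: Black computer mouse, 100 x 56 x 32 mm, loose, a bystander on the bench beyond the trays. Origin: centre of its underside.
- carton: Empty open cardboard box, 90 x 120 x 35 mm, loose, a bystander beyond the trays. Origin: centre of its underside.
- screwdriver: Screwdriver 200 mm long, loose, a bystander lying beyond the trays. Origin: underside of its middle; x runs along it to the tip.
Not all that is in view belongs to the job. What is shaped like the nut but green or red is not meant.

How it is judged:
By the outcome, as a careful person would: the job done as asked, in the order asked, and still so for the second after the job is handed in, with the robot touching nothing.
It also fails if it takes over 104 s, if anything falls off the work surface, if the arm or the gripper's body presses on something with over 40 N, if the wrist force passes 120 N, or if a joint passes its speed limit or range.

## Working session

There is one attempt and no reset: what is moved stays moved. The work goes in short steps, each a Python script; the robot and the scene stay as the last script left them, time stands still between calls to the robot, and variables do not carry over. Pictures are saved under pics/ and viewed, at most 14 in all, crops included, and the job is handed in when it is done.

```bash
ls; mkdir -p pics
python3 - <<'E'
from cell import robot, grip, kin, viewer
import cv2, numpy as np
for c in ["top","side"]:
    im=viewer.read_camera(c); cv2.imwrite(f"pics/{c}0.png",cv2.resize(im[:,:,::-1],(800,600)))
    i=viewer.camera_info(c); print(c,np.round(i["camera_matrix"],1).tolist(),i["k1"],np.round(i["R"],3).tolist(),np.round(i["t"],1))
    R=np.array(i["R"]);t=np.array(i["t"])
    for n in ["nut","bushing","tblock","tray_nut","tray_bushing","tray_tblock","mat","mouse","carton","screwdriver"]:
        print(n,[(np.round(R.T@(np.array(d["at"])-t)).tolist(),round(d["confidence"],2)) for d in viewer.pinpoint(n,c)])
o=robot.observe();print(o["t"],o["tcp_rot"],o["grip_width"])
E
```

```text
pics
top [[363.8, 0.0, 252.3], [0.0, 363.8, 189.9], [0.0, 0.0, 1.0]] -0.07444170468417105 [[-0.006, -1.0, -0.009], [-0.999, 0.007, -0.041], [0.041, 0.009, -0.999]] [  73.6  590.6 1129.7]
nut [([692.0, 323.0, -2.0], 0.52), ([546.0, 341.0, 7.0], 0.5), ([469.0, -308.0, 0.0], 0.38)]
bushing [([469.0, -309.0, 7.0], 0.54), ([514.0, -85.0, -3.0], 0.48)]
tblock [([506.0, -85.0, 3.0], 0.57)]
tray_nut [([512.0, -86.0, -4.0], 0.87), ([745.0, 222.0, 2.0], 0.19)]
tray_bushing [([547.0, 338.0, -4.0], 0.98)]
tray_tblock [([468.0, -306.0, 1.0], 0.68), ([473.0, -312.0, 7.0], 0.47)]
mat [([476.0, 90.0, 0.0], 0.83), ([541.0, 340.0, -3.0], 0.23)]
mouse [([742.0, 221.0, 2.0], 0.88)]
carton [([753.0, 10.0, -2.0], 0.95), ([511.0, -86.0, 3.0], 0.51)]
screwdriver [([751.0, -222.0, 1.0], 0.82)]
side [[370.1, 0.0, 253.4], [0.0, 370.1, 191.7], [0.0, 0.0, 1.0]] -0.04448396889693709 [[0.992, -0.124, -0.006], [-0.101, -0.779, -0.619], [0.073, 0.615, -0.785]] [-576.   135.7  916.4]
nut [([542.0, 342.0, 12.0], 0.84), ([689.0, 322.0, -3.0], 0.71), ([557.0, 451.0, 3.0], 0.68), ([506.0, -88.0, -0.0], 0.58)]
bushing [([466.0, -312.0, 7.0], 0.86)]
tblock [([516.0, -87.0, 7.0], 0.8)]
tray_nut [([505.0, -85.0, -2.0], 0.64)]
tray_bushing [([541.0, 335.0, -1.0], 0.68)]
tray_tblock [([468.0, -309.0, -1.0], 0.56)]
mat [([469.0, 89.0, -0.0], 0.87), ([749.0, 5.0, 4.0], 0.71)]
mouse [([741.0, 218.0, -2.0], 0.79)]
carton [([753.0, 7.0, 4.0], 0.72), ([470.0, -309.0, -1.0], 0.5)]
screwdriver [([751.0, -229.0, 1.0], 0.71)]
1.1 [7.29779306e-01 3.05560633e+00 3.37860796e-06] 0.9970278950551731
```

View pics/top0.png

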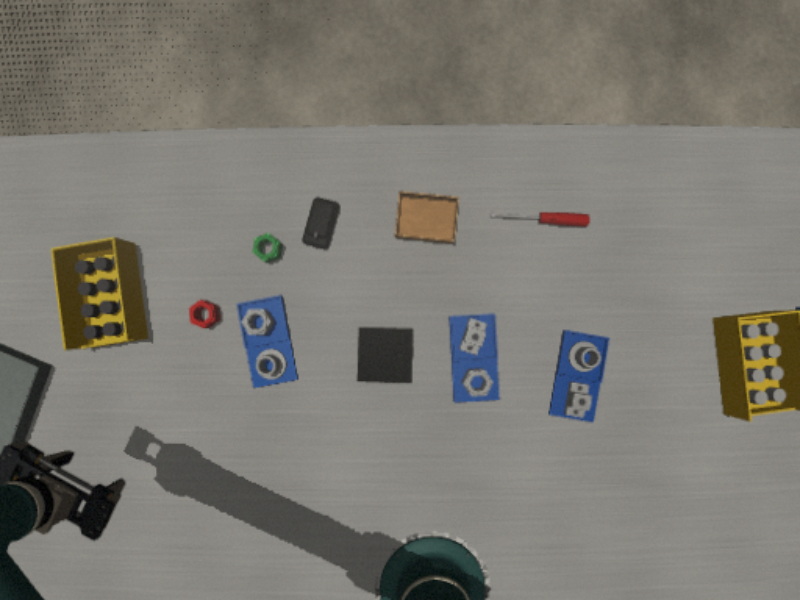

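View pics/side0.png

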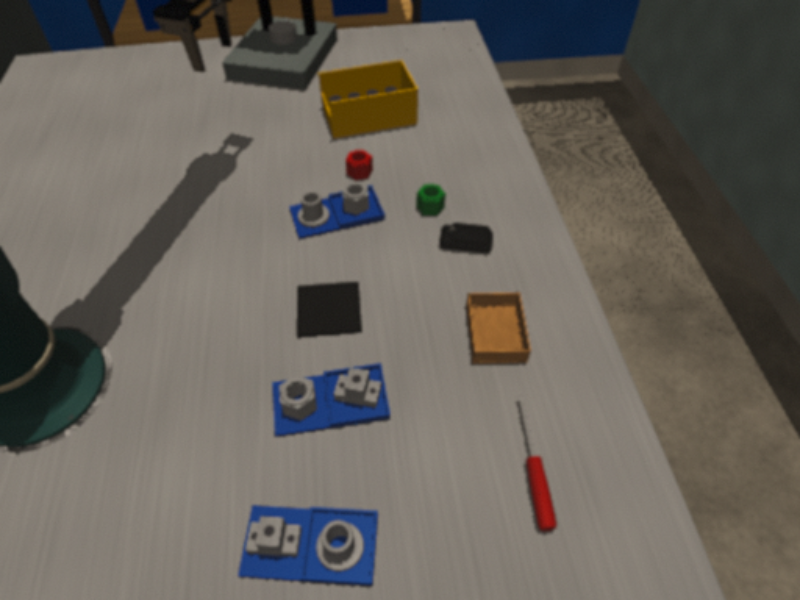

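The top view shows three trays (800x600 px): tray_bushing at (267,340) holds the nut at (257,321), tray_nut at (474,358) holds the tblock at (474,337), and tray_tblock at (579,375) holds the bushing at (588,356). The empty mat is at (385,355).

Things that could be mistaken for the nut are red (204,314), green (267,248), and the fixed nut sample (479,382). The steel hexagon at (257,321) in the far pocket is the loose one. The fixed bushing sample is at (270,364) and the fixed T-block sample at (579,400). I'll take a close wrist look before reaching.

```bash
cat > h.py <<'E'
from cell import robot, grip, kin, viewer
import cv2, numpy as np
from scipy.spatial.transform import Rotation as Ro
def rot(a): return (Ro.from_euler('z',a)*Ro.from_euler('x',np.pi)).as_rotvec()   # tool y at world yaw a-90deg
def cam(c):
    i=viewer.camera_info(c); return dict(K=np.array(i["camera_matrix"]),k=i["k1"],R=np.array(i["R"]),t=np.array(i["t"]))
def toworld(i,px,z):
    px=np.asarray(px,float).reshape(-1,1,2)
    n=cv2.undistortPoints(px,i["K"],np.array([i["k"],0,0,0.]))[:,0]
    d=np.c_[n,np.ones(len(n))]@i["R"]; o=-i["R"].T@i["t"]
    return o+d*((z-o[2])/d[:,2])[:,None]
def trays(im,i,z=14):
    hsv=cv2.cvtColor(im,cv2.COLOR_RGB2HSV)
    m=cv2.inRange(hsv,(105,120,50),(128,255,255)); m=cv2.morphologyEx(m,cv2.MORPH_CLOSE,np.ones((5,5)))
    out=[]
    for c in cv2.findContours(m,cv2.RETR_EXTERNAL,cv2.CHAIN_APPROX_NONE)[0]:
        if cv2.contourArea(c)<300: continue
        w=toworld(i,c.reshape(-1,2),z)[:,:2].astype(np.float32)
        (cx,cy),s,_=r=cv2.minAreaRect(w); b=cv2.boxPoints(r)
        e=[b[1]-b[0],b[2]-b[1]]; e=max(e,key=np.linalg.norm); e=e*np.sign(e[0]) ; e/=np.linalg.norm(e)
        out.append((np.array([cx,cy]),np.arctan2(e[1],e[0]),np.round(s)))
    return out
def look(name,xy,a=None):
    "all wrist detections of name near xy: median-free list of world positions"
    i=cam("wrist"); im=viewer.read_camera("wrist"); return i,im
E
python3 - <<'E'
from h import *
i=cam("top");im=viewer.read_camera("top")
for t in trays(im,i):
    if t[2].max()<120 or t[2].max()>230: continue
    print(t, "pocket", t[0]+43.5*np.array([np.cos(t[1]),np.sin(t[1])]))
o=robot.observe();iw=cam("wrist"); T=Ro.from_rotvec(o["tcp_rot"]).as_matrix()
print("cam in tool",T.T@(-iw["R"].T@iw["t"]-o["tcp_pos"]),(iw["R"]@T).round(3).tolist(),iw["K"][0,0])
for p in [(547,340),(475,90),(510,-86),(468,-308)]:
  for a in (-.3,-.3+np.pi): print(p,a,kin.ik([*p,150],rot(a)))
E
```

```text
(array([ 430.15362549, -299.4432373 ]), np.float32(-0.19227247), array([ 93., 171.])) pocket [ 472.85202789 -307.75565147]
(array([467.78094482, -87.73443604]), np.float32(0.035892442), array([169.,  89.])) pocket [511.25292587 -86.17345011]
(array([503.10125732, 326.89779663]), np.float32(0.19886899), array([170.,  90.])) pocket [545.7439003  335.49168873]
cam in tool [ 6.62875692e+01 -6.96965071e-02 -1.69577912e+02] [[0.001, 1.0, 0.001], [-0.97, 0.001, -0.243], [-0.243, -0.001, 0.97]] 304.9747944264072
(547, 340) -0.3 [-1.07952327  0.59386665  0.6667479   1.70711565 -0.42662193  0.99048917
 -2.12813788]
(547, 340) 2.8415926535897933 [-0.63518272  0.52295027  0.03706931  1.67532442 -0.02286017  0.94373944
  0.68114731]
(475, 90) -0.3 [-0.85041618  0.31607376  0.70619701  2.09586631 -0.27909916  0.8215606
 -1.84722997]
(475, 90) 2.8415926535897933 [-0.46159268  0.27306467  0.23812337  2.07351892 -0.08842334  0.80430786
  1.10023103]
(510, -86) -0.3 [-0.66774255  0.46608618  0.98050989  2.02924249 -0.49573396  0.90249549
 -1.28788821]
(510, -86) 2.8415926535897933 [-0.28357418  0.34250558  0.46618771  2.00883354 -0.2050837   0.83495644
  1.56853595]
(468, -308) -0.3 [-0.1874546   0.53817969  0.94297171  1.9272737  -0.53522595  0.94986183
 -0.85700192]
(468, -308) 2.8415926535897933 [-0.06009631  0.47111461  0.75257707  1.92056368 -0.40504412  0.9063927
  2.16452506]
```

Run:
```python
from h import *
robot.movep([546,336,150],rot(np.pi+.2))
i=cam("wrist");im=viewer.read_camera("wrist"); np.save("w1.npy",im)
cv2.imwrite("pics/w1.png",cv2.resize(im[:,:,::-1],(800,600)))
print([t for t in trays(im,i)])
for n in ["nut","tray_bushing"]:
    print(n,[(np.round(i["R"].T@(np.array(d["at"])-i["t"]),1).tolist(),round(d["confidence"],2)) for d in viewer.pinpoint(n,"wrist")])
print(robot.observe()["t"])
```

```text
[(array([505.50927734, 329.37026978]), np.float32(0.18376431), array([172.,  92.]))]
nut [([544.2, 345.0, 8.3], 0.73), ([564.2, 451.9, -2.7], 0.63)]
tray_bushing []
2.6417
```

View pics/w1.png

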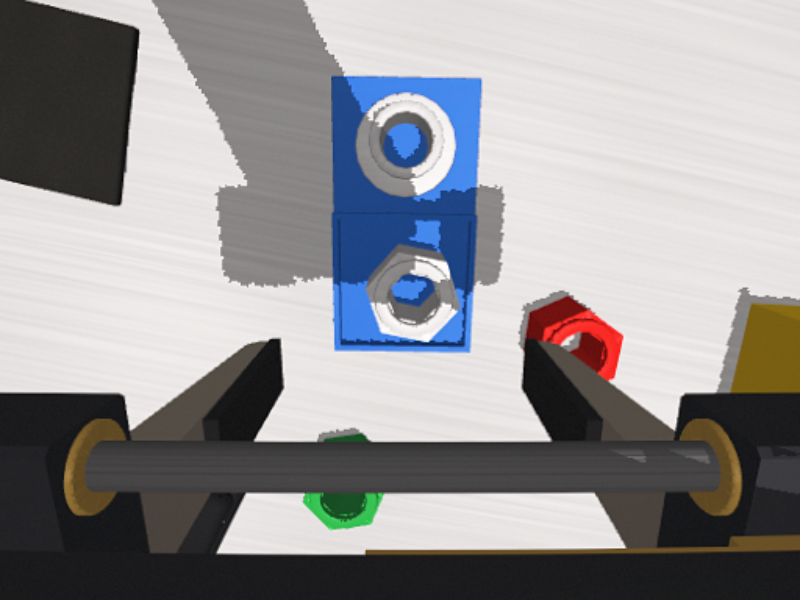

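The wrist crop shows the chosen steel nut in the far pocket at (412,293), next to the fixed bushing sample at (405,144). The red nut (580,340) and green nut (343,500) are outside the tray. I'll fit the pose with a projected hull model.

```bash
cat >> h.py <<'E'
from scipy.optimize import minimize
def ring(r,n,z,ph=0): 
    a=ph+2*np.pi*np.arange(n)/n; return np.c_[r*np.cos(a),r*np.sin(a),0*a+z]
def box(x,y,z): return np.array([[sx*x/2,sy*y/2,zz] for sx in(-1,1) for sy in(-1,1) for zz in z])
M=dict(nut=np.r_[ring(29,6,0,np.pi/6),ring(29,6,38,np.pi/6),ring(23.5,48,42)],
  bushing=np.r_[ring(31,48,0),ring(31,48,8),ring(20,48,50)],
  tblock=np.r_[box(66,36,(0,18)),box(30,36,(18,45))])
def hullpoly(name,p,i,z0):
    w=Ro.from_euler('z',p[2]).apply(M[name])+[p[0],p[1],z0]
    px=cv2.projectPoints(w,cv2.Rodrigues(i["R"])[0],i["t"],i["K"],np.array([i["k"],0,0,0.]))[0][:,0]
    return cv2.convexHull(px.astype(np.float32))
def fit(name,im,i,xy,z0=8,yaws=(0,),rad=48):
    "pose (x,y,yaw) of a part standing at z0, from the hull of the grey pixels near xy on blue; and IoU"
    S=4; hsv=cv2.cvtColor(im,cv2.COLOR_RGB2HSV); m=cv2.inRange(hsv,(0,0,30),(180,90,255))
    roi=np.zeros(m.shape,np.uint8); g=toq(i,ring(rad,40,z0+15)+[xy[0],xy[1],0])
    cv2.fillPoly(roi,[np.int32(g)],255); m=cv2.morphologyEx(m&roi,cv2.MORPH_OPEN,np.ones((3,3)))
    n,l,st,_=cv2.connectedComponentsWithStats(m); k=1+np.argmax(st[1:,4])
    h=cv2.convexHull(cv2.findNonZero(np.uint8(l==k)))
    f=lambda q:np.int32(np.round((q.reshape(-1,1,2)-off)*S*16))
    off=h.reshape(-1,2).min(0)-30
    def draw(q): 
        c=np.zeros((900,900),np.uint8); cv2.fillPoly(c,[f(np.float64(q))],1,cv2.LINE_8,4); return c
    A=draw(h)
    A=cv2.dilate(A,np.ones((S-1,S-1)))
    def cost(p): B=draw(hullpoly(name,p,i,z0)); return 1-(A&B).sum()/(A|B).sum()
    best=min((minimize(cost,[*xy,y],method="Nelder-Mead",options=dict(initial_simplex=[[*xy,y],[xy[0]+6,xy[1],y],[xy[0],xy[1]+6,y],[xy[0],xy[1],y+.2]],xatol=.05,fatol=1e-5)) for y in yaws),key=lambda r:r.fun)
    return best.x,1-best.fun
def toq(i,w): return cv2.projectPoints(w,cv2.Rodrigues(i["R"])[0],i["t"],i["K"],np.array([i["k"],0,0,0.]))[0][:,0]
E
python3 - <<'E'
from h import *
im=np.load("w1.npy"); i=cam("wrist")
p,q=fit("nut",im,i,(545,341),yaws=np.radians([-20,0,20])); print(p,np.degrees(p[2]),q)
u=np.array([np.cos(.19),np.sin(.19)]);s=np.array([505.5,329.4])-43.5*u
print("sample",s,fit("bushing",im,i,s))
E
```

```text
[5.45024244e+02 3.42963406e+02 2.92625786e-03] 0.16766222529504254 0.9864209723032724
sample [462.78281577 321.18463807] (array([4.59422038e+02, 3.20447342e+02, 1.11333298e-01]), np.float64(0.978553866585309))
```

```bash
cat >> h.py <<'E'
Z=20
def pick(x,y,a,n=40):
    robot.servo_line([x,y,90],200,rot(a)); robot.servo_line([x,y,Z],80)
    grip(0.0,n); o=robot.observe(); print("grip",round(o["grip_width"]*92,1),o["grip_force"],o["contact_force"].round(1) if hasattr(o["contact_force"],"round") else o["contact_force"])
    robot.servo_line([x,y,Z+15],50); robot.servo_line([x,y,140],200)
def place(x,y,a):
    robot.servo_line([x,y,140],280,rot(a)); print("held",round(robot.observe()["grip_width"]*92,1))
    robot.servo_line([x,y,Z+12],150); robot.servo_line([x,y,Z+.5],25)
    o=robot.observe(); print("down",o["contact_force"],o["tcp_pos"])
    grip(1.0); robot.servo_line([x,y,140],200); print("t",robot.observe()["t"])
E
python3 - <<'E'
from h import *
pick(545,343,np.pi); place(473,90,np.pi)
a=np.pi-.19; robot.movep([471,-308,150],rot(a))
i=cam("wrist");im=viewer.read_camera("wrist"); np.save("w2.npy",im)
cv2.imwrite("pics/w2.png",cv2.resize(im[:,:,::-1],(640,480)))
print(trays(im,i)); print(fit("bushing",im,i,(470,-308)),robot.observe()["t"])
s=np.array([471,-308])-87*np.array([np.cos(.19),-np.sin(.19)])
print(s,fit("tblock",im,i,s,yaws=np.radians([-11,0,80])))
E
```

```text
grip 56.1 40.00024236738682 [0.3 0.5 1.4]
held 56.3
down [ 0.1218888   1.74396042 -4.58336031] [472.94818763  89.96184633  20.41353118]
t 9.875
[(array([ 430.62097168, -300.41622925]), np.float32(-0.18563712), array([ 92., 172.])), (array([468.81430054, -94.08332825]), np.float32(0.049360476), array([174.,  94.]))]
(array([ 4.68876923e+02, -3.09418167e+02,  1.25430391e-01]), np.float64(0.9725811203232188)) 11.4
[ 385.56563154 -291.56927614] (array([ 3.84806339e+02, -2.91847567e+02, -1.79019163e-01]), np.float64(0.9804728855428773))
```

View pics/w2.png

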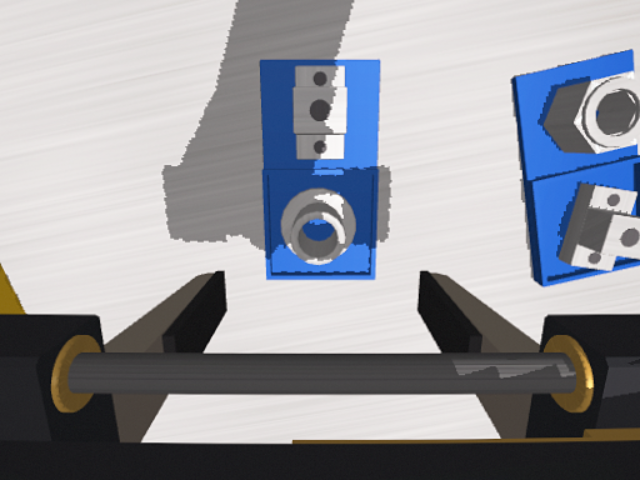

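The view is of tray_tblock. The T sample is at (320,110), and the bushing is in the pocket at (318,228), close to its middle. One thing to fix: the earlier grip width of 56 mm means I took the nut across its corners, so I'll check on it at the mat. Next is the bushing.

Run:
```python
from h import *
pick(468.9,-309.4,np.pi-.19); place(546.5,337,np.pi+.19)
i=cam("wrist");im=viewer.read_camera("wrist"); np.save("w3.npy",im)
u=np.array([np.cos(.19),np.sin(.19)])
print(trays(im,i)); print(fit("bushing",im,i,(546.5,337)),fit("bushing",im,i,np.array([546.5,337])-87*u))
cv2.imwrite("pics/w3.png",cv2.resize(im[:,:,::-1],(640,480)))
robot.movep([475,90,150],rot(np.pi))
i=cam("wrist");im2=viewer.read_camera("wrist"); np.save("w4.npy",im2)
for n in ["nut","mat"]:
    print(n,[(np.round(i["R"].T@(np.array(d["at"])-i["t"]),1).tolist(),round(d["confidence"],2)) for d in viewer.pinpoint(n,"wrist")])
cv2.imwrite("pics/w4.png",cv2.resize(im2[:,:,::-1],(640,480)))
robot.movep([511,-88,150],rot(np.pi+.04))
i=cam("wrist");im=viewer.read_camera("wrist"); np.save("w5.npy",im)
print(trays(im,i)); print(fit("tblock",im,i,(511,-88),yaws=np.radians([-30,0,30])),fit("nut",im,i,(424,-90),yaws=np.radians([-20,0,20])))
cv2.imwrite("pics/w5.png",cv2.resize(im[:,:,::-1],(640,480)))
print(robot.observe()["t"])
```

```text
grip 39.4 39.99999546445906 [-0.2  0.5  0.6]
held 38.9
down [ 0.01096065  0.27136591 -4.33740666] [546.44110216 336.94980635  20.3526902 ]
t 20.4333
[(array([505.4588623 , 329.53005981]), np.float32(0.18075442), array([172.,  92.]))]
(array([5.46271701e+02, 3.35782118e+02, 6.57696759e-02]), np.float64(0.9696150984768394)) (array([4.59490834e+02, 3.20834906e+02, 1.18641177e-01]), np.float64(0.9757942511346445))
nut [([470.0, 90.2, 7.3], 0.66)]
mat [([478.1, 91.6, -2.4], 0.56)]
[(array([469.45654297, -88.56426239]), np.float32(0.043451104), array([172.,  92.])), (array([ 431.27062988, -294.39248657]), np.float32(-0.17792612), array([ 93., 174.]))]
(array([ 5.12171808e+02, -8.55085535e+01, -3.32725313e-01]), np.float64(0.9815191784268429)) (array([ 4.22687467e+02, -9.07906789e+01,  5.56389531e-02]), np.float64(0.9800903200471235))
22.45
```

```bash
cd pics; python3 -c "
import cv2,numpy as np
a=[cv2.resize(cv2.imread(f'w{k}.png'),(400,300)) for k in (3,4,5)]
cv2.imwrite('m1.png',np.vstack([np.hstack(a[:2]),np.hstack([a[2],a[2]*0])]))"
```

```text
(no output)
```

View pics/m1.png

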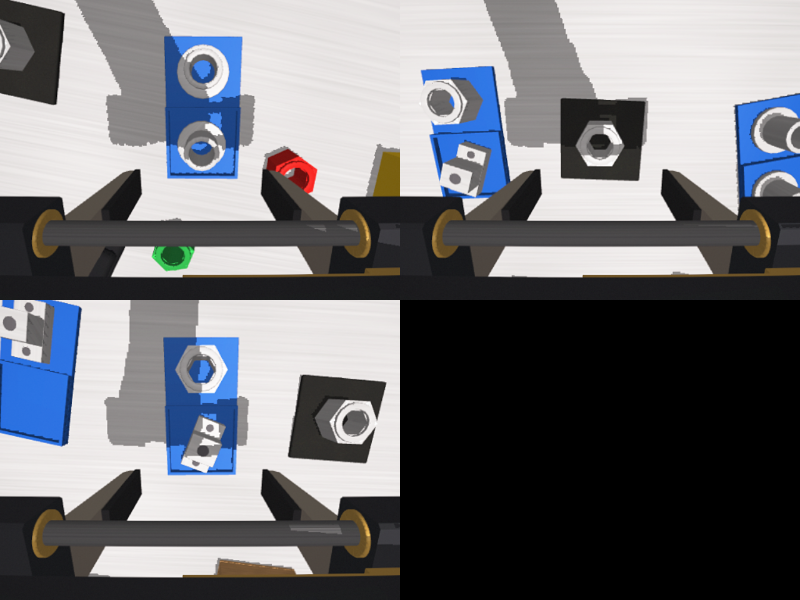

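The bushing sits centred in its tray and the nut stands upright on the mat, with its corners pointing along ±y. In the lower-left panel the T-block is at (204,444), turned about -19°. I'll move the T-block now, then look at the nut again.

```bash
sed -i 's/yaws=(0,),rad=48)/yaws=(0,),rad=48,vmin=30)/; s/(0,0,30),(180,90,255)/(0,0,vmin),(180,90,255)/' h.py
python3 - <<'E'
from h import *
pick(512.2,-85.5,np.pi-.333); place(471.8,-308.2,np.pi-.186)
i=cam("wrist");im=viewer.read_camera("wrist")
print(trays(im,i),fit("tblock",im,i,(471.8,-308.2),yaws=np.radians([-11,10])))
cv2.imwrite("pics/w6.png",cv2.resize(im[:,:,::-1],(400,300)))
robot.movep([475,90,150],rot(np.pi-np.pi/6))
i=cam("wrist");im=viewer.read_camera("wrist"); hsv=cv2.cvtColor(im,cv2.COLOR_RGB2HSV)
g=toq(i,np.array([[515.,90,8],[470,90,46],[515,60,8]])).astype(int); print([hsv[v,u].tolist() for u,v in g])
for vm in (65,80): print(vm,fit("nut",im,i,(472,90),yaws=np.radians([-20,0,20]),vmin=vm,rad=42))
cv2.imwrite("pics/w7.png",cv2.resize(im[:,:,::-1],(400,300)))
cv2.imwrite("pics/m2.png",np.hstack([cv2.imread("pics/w6.png"),cv2.imread("pics/w7.png")]))
print(robot.observe()["t"])
E
```

```text
grip 35.9 39.99879911541939 [-0.2  1.   0.2]
held 35.8
down [-0.39896103  0.33051646 -6.64277735] [ 471.73160895 -308.23628316   20.39602439]
t 30.125
[(array([ 430.29083252, -300.38986206]), np.float32(-0.18486124), array([ 92., 171.])), (array([469.0826416, -97.7917099]), np.float32(0.0449216), array([174.,  87.]))] (array([ 4.71445908e+02, -3.08785844e+02, -1.85003094e-01]), np.float64(0.9877789701920761))
[[20, 31, 49], [18, 26, 50], [24, 26, 49]]
65 (array([ 4.73271207e+02,  8.90009218e+01, -1.45824929e-03]), np.float64(0.9802407199595132))
80 (array([4.73180678e+02, 8.87800760e+01, 4.29097004e-03]), np.float64(0.9837857047665586))
31.7
```

View pics/m2.png

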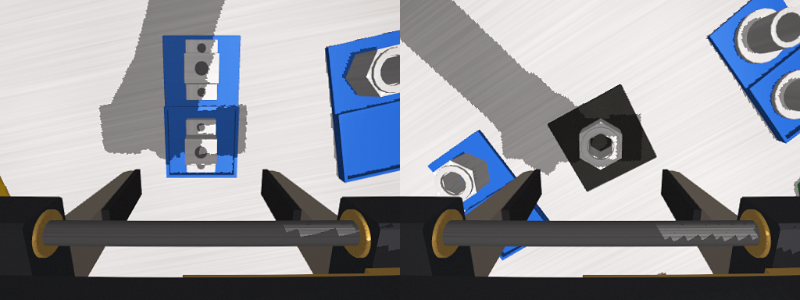

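The T-block is in its pocket, aligned and centred at (201,143). The nut at (600,143) stands with its flats facing the fingers. I'll move the nut to its tray and check all three.

Run:
```python
from h import *
a=np.pi*5/6
pick(473.2,89.1,a); place(511.2,-86.8,a+.045)
robot.servo_line([511,-87,150],150,rot(np.pi+.04))
i=cam("wrist");im=viewer.read_camera("wrist")
print(trays(im,i),fit("nut",im,i,(511.2,-86.8),yaws=np.radians([-20,0,20])))
cv2.imwrite("pics/w8.png",cv2.resize(im[:,:,::-1],(400,300)))
robot.servo_line([400,60,250],250)
for c in ("top","side"): cv2.imwrite(f"pics/{c}9.png",cv2.resize(viewer.read_camera(c)[:,:,::-1],(400,300)))
cv2.imwrite("pics/m3.png",np.vstack([np.hstack([cv2.imread("pics/w8.png"),cv2.imread("pics/top9.png")]),np.hstack([cv2.imread("pics/side9.png")]*2)]))
print(robot.observe()["t"])
```

```text
grip 49.6 39.9953430891037 [-0.2  0.2  0.7]
held 49.8
down [ 0.50354476 -0.12766593 -4.97276941] [511.14342103 -86.86428335  20.40903169]
t 38.7833
[(array([469.3125    , -88.58614349]), np.float32(0.04220232), array([172.,  92.])), (array([ 431.19796753, -294.62420654]), np.float32(-0.1772938), array([ 94., 174.]))] (array([ 5.11212975e+02, -8.70025165e+01,  4.89748935e-02]), np.float64(0.9797857014226544))
40.5917
```

View pics/m3.png

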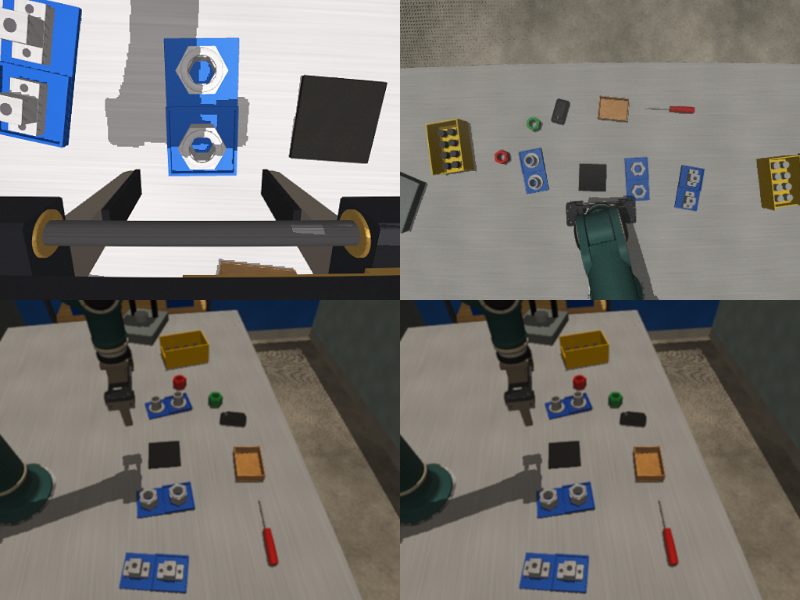

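Each tray now has matching parts standing upright and centred: nut (202,147 in the wrist view), bushing (531,158) and T-block (692,175 in the top view). The mat is empty, the bystanders are where they were, and the robot is clear.

```bash
python3 -c "
from cell import robot
print(robot.job_done())"
```

```text
the job is handed in; nothing more can be done
None
```

The nut, bushing and T-block each stand upright within about 2 mm of the middle of their matching tray's pocket; the job was handed in at about 41 s, with the mat empty and the mouse, cardboard box and screwdriver left alone.

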